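# Probe the joint groove of a reclaimed bracket

### The arm

A 6-joint arm with a two-finger parallel gripper is mounted at the origin on the work surface. World frame = base frame: x ahead of the robot, y to its left, z up, the work surface at z = 0. Lengths are in m, angles in rad, forces in N, time in s.
With the tool pointing down it reaches from about 0.25 to 0.85 m from the base axis. Payload 12.5 kg.
Tool frame: the origin (TCP) lies at the very end of the fingers, on their centre line; the grasp point (between the pads) lies env.tcp_to_grasp behind it (env.tcp_to_grasp is the distance from the TCP to the grasp point, in m); z points along the fingers, y is the line along which they close (so a half turn about z gives the same grasp; the last joint's range is limited). The gripper opens to 93 mm and grips with 3 to 60 N. Pads are 15 mm wide; open, the fingers measure 128 mm over their backs; the gripper's body (75 mm by 188 mm) begins 65 mm behind the grasp point.
Start: joints at [1.063, 0.351, 1.652, -0, 1.139, -0.085], TCP at [0.226, 0.502, 0.219] pointing down, gripper open.
Joint ranges: [-2.75, 2.75], [-0.79, 2.1], [0.01, 2.65], [-1.57, 4.71], [0.07, 3.14], [-2.87, 2.87]. Speed limits (rad/s): [2.22, 2.22, 2.79, 3.14, 3.14, 3.14].

### API

Orientations are given as a unit quaternion [w, x, y, z].
In Python, from station import env, vision gives the robot as it stands.
- The arm moves only by the tool drive_tool, never from a script. Its argument "targets" is one flat list of numbers, 5 for each row, row after row: the opening, from -1 (shut) to 1 (fully open), then the shift along the world's x, y, z in mm, then the turn about the world's z in rad. In form: [hand, tx, ty, tz, twist, hand, tx, ty, tz, twist, ...]. A call has 1 to 20 rows; each row is the pose to reach, as a shift and turn from the pose commanded when the call began; what a row does not reach only later rows make up. A row lasts 1/12 s, in which the tool goes at most 41.7 mm and 7.16 degrees, less where a joint would pass 70% of its speed; a pose out of reach is approached as far as the arm can. A call with a gripper value outside its range is refused whole. The fingers move at their own pace and stop on an object; "grip_force" is the grip in N (left out, the last holds). Time passes only in rows, so rows that repeat a pose let the fingers close. It gives the time, the measured TCP pose, the force, the opening and the grip force at its end, in the units of the state.
- env.observe(): the state, without advancing time (a new reading comes with each control period).
- vision.get_image(name): name is "scene" or "top"; returns (picture, depth): 400x640x3 uint8, red, green, blue; 400x640 float32, m along the optical axis (not along the pixel's ray), 0 where there is no reading.
- vision.camera_params(name): a dict with "K" (3x3 intrinsics, pixels), "dist_coeffs" ([k1, k2, p1, p2, k3] as OpenCV has them; the pictures are not rectified), "T" (4x4, takes a point from camera to world coordinates). Camera axes: x right, y up, looking along -z (the intrinsics and any distortion apply to the point x, -y, -z); pixel columns grow to the right and rows downward; lengths in m; the calibration is good to about 2 mm. A picture is of the moment at which its call begins. camera_params takes no time and is no camera call.
- env.hand_in(): hands the job in; it is judged then, once.
The state is a dict: "time_s": time; "q": joint angles; "dq": joint speeds; "joint_efforts": joint torques, N m; "tool_pos": TCP position; "ee_rot": TCP orientation; "force": force on the tool from outside, world axes, zero at the start; "wrist_torque": the same for the moment, N m; "grip_width": finger opening in m; "finger_force": force on a finger pad.
Only numpy, scipy, OpenCV 4.12 (cv2) and the standard library are available. Lean on these libraries where they do the work, as an engineer would, in place of code of your own. Each camera call takes 0.05 s, during which the arm holds its last target. There are 200 camera calls.

### The job

Take the orange T-handled probe off its green rack and put its ball tip down into the L-shaped groove of the bracket with the yellow rib, at the red-painted end. Draw it slowly (about 25 mm per second) and lightly along the whole groove, round the bend to the other end, keeping the tip down near the groove's floor. Then hang the probe back on its rack, leaving the blue-ribbed bracket and everything else on the bench alone.

Things in the scene. Friction and masses are not known exactly. Their poses are not given: they have to be found in the camera images.
- bracket: To be probed; fixed. Dark plate 160 (x) x 120 (y) x 20 mm high, YELLOW rib (80 x 12 mm, 32 mm above the plate, centre x -30, y 48 mm) and yellow disc. Origin: centre of underside, z up. In its top an L-shaped groove, 16 mm wide, 8 mm deep, floor 12 mm above the bench: start (-60,-30), bend (40,-30), end (40,40) mm, open 8 mm beyond start and end. Red stripe just beyond the start.
- groove_start (a point): Point on the groove's floor (12 mm above the bench) at the start of the long leg, red-painted end: bracket (-60, -30, 12) mm.
- groove_bend (a point): Point on the groove's floor at the middle of the right-angled bend: bracket (40, -30, 12) mm.
- groove_end (a point): Point on the groove's floor at the end of the short leg: bracket (40, 40, 12) mm.
- bracket_other: A second bracket of the same shape and size with a BLUE rib and disc, fixed; not to be touched with the probe. Origin and axes as for the first.
- rack: Green rack, fixed: foot 80 (x) x 130 (y) x 12 mm; posts at y -50 and 50 mm (30 x 12 mm, 140 mm tall), each topped by two outward-leaning prongs to 162 mm, forming open-topped notches about 25 mm wide at the bottom. The crossbar lies along rack y on both posts, the stem hanging between them. Origin: centre of underside, z up.
- rack_seat (a point): Where the centre of the probe's crossbar is when it hangs in the rack: 147 mm above the rack's underside, midway between the posts.
- probe: T-handled probe, about 180 g: aluminium crossbar 126 mm long (its y), 14 x 14 mm, with an orange grip block in the middle (24 x 52 x 30 mm along x, y, z), to be grasped from above across its 24 mm width; a 14 mm stem straight down, narrowing in its last 22 mm to a brass ball 8 mm across. Origin: lowest point of the ball; z up the stem; crossbar centre at z 110 mm.
- probe_tip (a point): Lowest point of the probe's ball tip, 110 mm below the centre of the crossbar.
- probe_handle (a point): Centre of the probe's crossbar and grip block.
- pot: Bystander: open steel pot of washers, 104 mm wide, 75 mm tall; origin at the centre of its underside.
- spray: Bystander: green-banded spray can, 66 mm wide, 120 mm tall; origin at the centre of its underside.
- washer_a: Bystander: rusty washer, 84 mm wide, 8 mm thick; origin at the centre of its underside.
- washer_b: Bystander: dark washer, 72 mm wide, 8 mm thick; origin at the centre of its underside.
- hammer: Bystander: hammer 260 mm long, lying.
- jar: Bystander: jar with a black cap, 80 mm wide, 90 mm tall; origin at the centre of its underside.
Mind the look-alikes: they are no part of the job. What is meant by the probe is not black, purple or turquoise, and is the smaller of those in its own colour.

How it is judged:
By the outcome, as a careful person would: the job done as asked, in the order asked, and still so for the second after the job is handed in, with the robot touching nothing.
It also fails if it takes over 64 s, if anything falls off the work surface, if the arm or the gripper's body presses on something with over 40 N, if the wrist force passes 120 N, or if a joint passes its speed limit or range.

## Working session

There is one attempt and no reset: what is moved stays moved. The work goes in short steps, Python scripts to look and compute and a tool call to move; the robot and the scene stay as the last step left them, time stands still between calls to the robot, and variables do not carry over. Pictures are saved under pics/ and viewed, at most 10 in all, crops included, and the job is handed in when it is done.

Besides the shell and the picture viewer there is one more tool, called after ">>>" as name(argument=value, ...), one argument or row to a line, values as JSON. drive_tool: Moves the arm, as the interface text tells. Its arguments: {"type":"object","properties":{"targets":{"type":"array","items":{"type":"number"}},"grip_force":{"type":"number"}},"required":["targets"]}

```bash
mkdir -p pics; ls
cat > h.py <<'E'
import numpy as np, cv2
from station import env, vision
def rays(name, uv):
    p=vision.camera_params(name); K=np.array(p["K"]);d=np.array(p["dist_coeffs"]);T=np.array(p["T"])
    n=cv2.undistortPoints(np.array(uv,float).reshape(-1,1,2),K,d).reshape(-1,2)
    D=np.c_[n[:,0],-n[:,1],-np.ones(len(n))]@T[:3,:3].T
    return T[:3,3],D
def onplane(name,uv,z):
    o,D=rays(name,uv); return o+D*((z-o[2])/D[:,2])[:,None]
def world(name,depth):
    h,w=depth.shape; uv=np.stack(np.meshgrid(np.arange(w),np.arange(h)),-1).reshape(-1,2)
    o,D=rays(name,uv); return (o+D*depth.reshape(-1,1)).reshape(h,w,3)
E
python3 - <<'E'
from h import *
for n in("scene","top"):
    im,d=vision.get_image(n); cv2.imwrite(f"pics/{n}0.png",im[...,::-1]); np.savez(f"pics/{n}0.npz",im=im,d=d)
    p=vision.camera_params(n); print(n,np.round(p["T"],3).tolist(),np.round(p["K"],1).tolist())
s=env.observe(); print(s,env.tcp_to_grasp)
E
```

```text
pics
scene [[-0.848, -0.372, 0.377, 0.906], [0.53, -0.571, 0.628, 0.793], [-0.018, 0.732, 0.681, 0.923], [0.0, 0.0, 0.0, 1.0]] [[480.2, 0.0, 315.9], [0.0, 480.2, 204.1], [0.0, 0.0, 1.0]]
top [[-0.004, 0.978, -0.211, 0.236], [-1.0, -0.004, -0.0, 0.039], [-0.001, 0.21, 0.978, 1.304], [0.0, 0.0, 0.0, 1.0]] [[401.0, 0.0, 324.3], [0.0, 401.0, 204.6], [0.0, 0.0, 1.0]]
{'time_s': 0.1, 'q': array([ 1.06342646e+00,  3.51167097e-01,  1.65231043e+00,  1.58638562e-05,
        1.13910204e+00, -8.46177084e-02]), 'dq': array([-2.36501188e-03, -5.85207774e-04, -1.82786978e-03,  5.33400512e-04,
       -4.45718127e-05,  6.46105520e-06]), 'joint_efforts': array([-2.34722183e-04, -4.98026669e+01, -2.85704792e+01,  6.99800835e-02,
        2.39554705e-02, -7.40107316e-05]), 'tool_pos': array([0.22549175, 0.50133668, 0.2181825 ]), 'ee_rot': array([-1.50825845e-04,  2.09808775e-01,  9.77742315e-01, -4.69896038e-04]), 'force': array([0.36486385, 0.67156667, 0.48521937]), 'wrist_torque': array([-0.04411917,  0.01340742, -0.01987774]), 'finger_force': 0.0, 'grip_width': 0.09328035960254898} 0.0188
```

View pics/scene0.png

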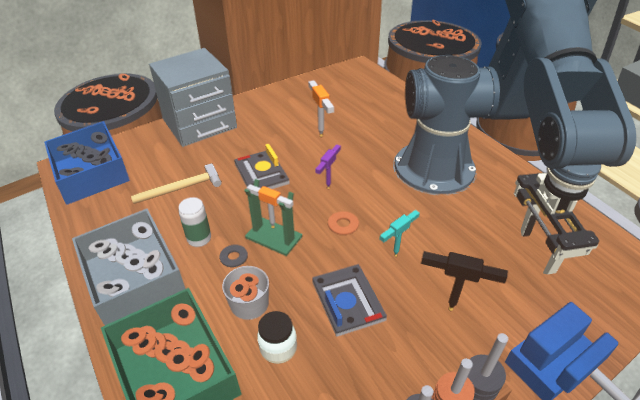

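View pics/top0.png

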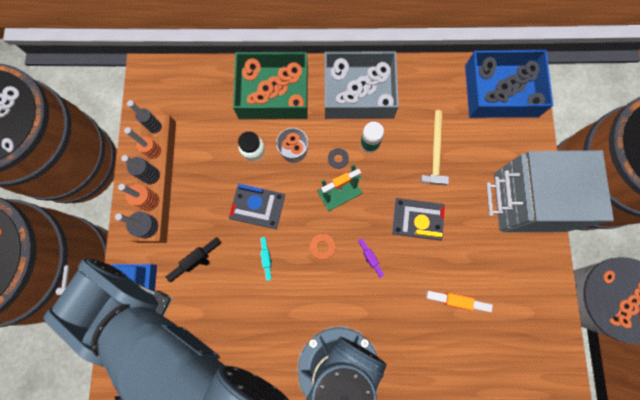

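Scene view: two orange T-probes, one on the green rack (scene (270,196), top (341,181)) and one standing free (scene (320,95), top (460,301)). The free one looks larger in the top view (about 65 px against 42 px), so the rack one fits; I'll check both. The yellow-ribbed bracket is at scene (262,168), top (418,219), with its red end at top (443,212). The blue-ribbed one is at top (257,206).

Run:
```python
from h import *
crops=[]
for n,boxes in (("top",[(300,150,100,75),(380,180,100,75),(410,270,100,75)]),("scene",[(225,165,100,75),(220,135,100,75),(280,70,100,75)])):
    z=np.load(f"pics/{n}0.npz"); im,d=z["im"],z["d"]; W=world(n,d); np.save(f"pics/{n}W.npy",W)
    hsv=cv2.cvtColor(im,cv2.COLOR_RGB2HSV)
    crops.append(np.hstack([cv2.resize(im[y:y+h,x:x+w],(260,195),interpolation=cv2.INTER_CUBIC) for x,y,w,h in boxes]))
    def rep(lbl,m):
        k,l,st,c=cv2.connectedComponentsWithStats(m.astype(np.uint8))
        for i in range(1,k):
            if st[i,4]>=8:
                P=W[l==i]; P=P[d[l==i]>0]
                r=cv2.minAreaRect((P[:,:2]*1000).astype(np.float32))
                print(n,lbl,"px",np.round(c[i]),st[i,4],"z",np.round(np.percentile(P[:,2],[10,50,90]),3),"rect",np.round(r[0]),np.round(r[1]),round(r[2],1))
    H,S,V=cv2.split(hsv)
    rep("orange",(H>8)&(H<20)&(S>200)&(V>200)&(W[...,2]>0.1))
    rep("yellow",(H>21)&(H<35)&(S>170)&(V>150))
    rep("red",((H<5)|(H>174))&(S>190)&(V>120)&(W[...,0]>.2)&(W[...,0]<.7))
    rep("white",(S<50)&(V>150)&(W[...,2]>0.12)&(W[...,2]<.2)&(abs(W[...,1])<.3)&(W[...,0]<.7))
    rep("green",(H>55)&(H<85)&(S>120)&(abs(W[...,1])<.1))
    m=(V<120)&(S<90)&(W[...,2]>0.01)&(W[...,2]<.03)&(W[...,0]>.35)&(W[...,0]<.6); rep("plate",cv2.morphologyEx(m.astype(np.uint8),cv2.MORPH_OPEN,np.ones((2,2))))
cv2.imwrite("pics/crop1.png",np.vstack(crops)[...,::-1])
```

```text
top orange px [341. 176.] 14 z [0.161 0.164 0.166] rect [569. -10.] [ 5. 33.] 28.1
top orange px [343. 182.] 37 z [0.161 0.163 0.165] rect [551. -12.] [13. 43.] 35.0
top orange px [459. 300.] 135 z [0.172 0.175 0.178] rect [ 208. -329.] [70. 33.] 79.2
top yellow px [424. 226.] 252 z [0.02  0.025 0.054] rect [ 441. -290.] [77. 69.] 85.1
top red px [232. 209.] 29 z [0.018 0.022 0.025] rect [497. 341.] [ 9. 33.] 77.2
top red px [442. 212.] 32 z [0.019 0.023 0.026] rect [ 485. -343.] [ 9. 33.] 85.5
top white px [355. 173.] 61 z [0.15  0.155 0.158] rect [582. -49.] [19. 33.] 27.9
top white px [328. 187.] 67 z [0.149 0.155 0.158] rect [538.  30.] [19. 35.] 22.7
top white px [436. 296.] 149 z [0.161 0.165 0.167] rect [ 222. -270.] [53. 19.] 78.2
top white px [318. 367.] 61 z [0.136 0.18  0.184] rect [35. 59.] [11. 80.] 59.2
top green px [364. 144.] 17 z [0.044 0.056 0.071] rect [707. -92.] [24.  4.] 39.6
top green px [340. 194.] 547 z [0.01  0.014 0.071] rect [556. -11.] [ 71. 122.] 27.8
top plate px [260. 208.] 1033 z [0.014 0.021 0.024] rect [507. 258.] [157. 118.] 77.6
top plate px [411.
[... 573 characters left out ...]
7. 21.] 79.5
scene white px [447. 131.] 166 z [0.173 0.179 0.182] rect [32. 40.] [ 58. 146.] 51.4
scene white px [253. 189.] 81 z [0.146 0.153 0.156] rect [579. -50.] [31. 30.] 52.6
scene white px [285. 201.] 104 z [0.147 0.153 0.155] rect [536.  33.] [31. 36.] 60.0
scene plate px [268. 171.] 588 z [0.015 0.02  0.023] rect [ 469. -175.] [328. 100.] 73.2
scene plate px [245. 173.] 186 z [0.018 0.02  0.024] rect [ 531. -198.] [288.  31.] 75.6
scene plate px [258. 228.] 41 z [0.011 0.016 0.024] rect [575. -51.] [42. 12.] 24.9
scene plate px [290. 241.] 49 z [0.01  0.014 0.021] rect [530.  37.] [41. 13.] 30.3
scene plate px [349. 298.] 1951 z [0.017 0.02  0.023] rect [505. 266.] [158. 130.] 77.4
```

View pics/crop1.png

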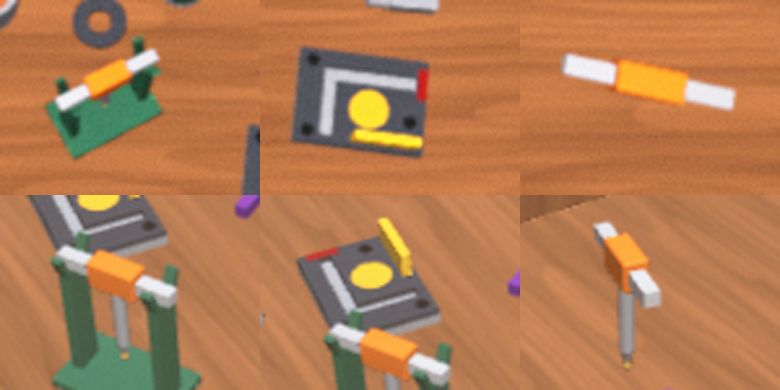

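The crop confirms it: the rack probe is the smaller orange one (crossbar about 126 mm, handle z about 0.147), while the free one is bigger (about 0.165 high). So the rack probe is the one meant. Next I refine the poses.

Run:
```python
from h import *
for n in ("top","scene"):
    z=np.load(f"pics/{n}0.npz"); im,d=z["im"],z["d"]; W=np.load(f"pics/{n}W.npy")
    H,S,V=cv2.split(cv2.cvtColor(im,cv2.COLOR_RGB2HSV))
    near=lambda c,r: np.hypot(W[...,0]-c[0],W[...,1]-c[1])<r
    nonwood=~((H>3)&(H<18)&(S>90))|((H<4)&(S>190))
    m=near((.462,-.266),.112)&(W[...,2]>.012)&(W[...,2]<.032)&nonwood
    m=cv2.morphologyEx(m.astype(np.uint8),cv2.MORPH_OPEN,np.ones((3,3)))
    v,u=np.nonzero(m); P=onplane(n,np.c_[u,v],.02)[:,:2]*1000
    r=cv2.minAreaRect(P.astype(np.float32)); print(n,"plate",np.round(r[0],1),np.round(r[1],1),round(r[2],2))
    # red stripe, at z=.02
    m=((H<5)|(H>172))&(S>150)&near((.484,-.342),.03); v,u=np.nonzero(m)
    P=onplane(n,np.c_[u,v],.02)[:,:2]*1000; print(n,"red",np.round(P.mean(0),1),len(u))
    # groove floor (light grey)
    m=near((.462,-.266),.09)&(S<60)&(V>140)&(W[...,2]<.024); v,u=np.nonzero(m)
    P=onplane(n,np.c_[u,v],.012)[:,:2]*1000; r=cv2.minAreaRect(P.astype(np.float32)); print(n,"groove",len(u),np.round(r[0],1),np.round(r[1],1),round(r[2],2))
    # yellow rib top
    m=near((.411,-.290),.06)&(H>20)&(H<36)&(S>130)&(W[...,2]>.044); P=W[m][:,:2]*1000
    r=cv2.minAreaRect(P.astype(np.float32)); print(n,"rib",np.round(r[0],1),np.round(r[1],1),round(r[2],1))
    # probe bar
    m=near((.558,-.009),.075)&(W[...,2]>.148)&(W[...,2]<.17)&(((S<60)&(V>140))|((H>6)&(H<22)&(S>150)))
    P=W[m]*1000; r=cv2.minAreaRect(P[:,:2].astype(np.float32)); print(n,"bar",len(P),np.round(P.mean(0),1),np.round(r[0],1),np.round(r[1],1),round(r[2],1))
    o=m&(H>6)&(H<22)&(S>150)&(W[...,2]>.157); P=W[o]*1000; r=cv2.minAreaRect(P[:,:2].astype(np.float32)); print(n,"block top",len(P),np.round(r[0],1),np.round(r[1],1),round(r[2],1), np.median(P[:,2]))
```

```text
top plate [ 465.  -265.4] [160.  120.7] 82.82
top red [ 483.9 -343. ] 39
top groove 276 [ 460.  -274.7] [114.8  85.2] 82.31
top rib [ 413.2 -287.8] [76.9 11.6] 81.4
top bar 268 [556.5 -10.3 159.1] [557.7 -10. ] [ 26.2 125.5] 31.6
top block top 135 [557.5 -10.1] [24.6 49.6] 27.8 163.16046430915355
scene plate [ 465. -259.] [172.6 119.1] 83.02
scene red [ 482.1 -343.1] 24
scene groove 181 [ 465.4 -250.2] [147.7 100.8] 70.22
scene rib [ 411.9 -284.6] [81.7 10.5] 79.8
scene bar 373 [557.2  -2.5 156.9] [559.9  -5.8] [ 44.5 126.7] 22.2
scene block top 163 [558.5  -6.8] [25.9 53.2] 26.5 161.6947722179739
```

>>> drive_tool(
  targets=[1,330,-510,20,-0.66,1,330,-510,20,-0.66,1,330,-510,20,-0.66,1,330,-510,20,-0.66,1,330,-510,20,-0.66,1,330,-510,20,-0.66,1,330,-510,20,-0.66,1,330,-510,20,-0.66,1,330,-510,20,-0.66,1,330,-510,20,-0.66,1,330,-510,20,-0.66,1,330,-510,20,-0.66,1,330,-510,20,-0.66,1,330,-510,20,-0.66,1,330,-510,20,-0.66,1,330,-510,20,-0.66,1,330,-510,20,-0.66,1,330,-510,20,-0.66],
  grip_force=30,
)

```text
time_s: 1.6
tool_pos: [0.5551, -0.0079, 0.2383]
ee_rot: [-0.001, 0.515, 0.857, -0.0]
force: [0.3, 0.7, -0.6]
grip_width: 0.0928
finger_force: 0.0
```

>>> drive_tool(
  targets=[1,3,-1,-35,0,1,3,-1,-65,0,1,3,-1,-90,0,1,3,-1,-110,0,1,3,-1,-110,0,1,3,-1,-110,0,-1,3,-1,-110,0,-1,3,-1,-110,0,-1,3,-1,-110,0,-1,3,-1,-110,0,-1,3,-1,-110,0,-1,3,-1,-110,0,-1,3,-1,-110,0,-1,3,-1,-110,0,-1,3,-1,-110,0,-1,3,-1,-110,0],
  grip_force=30,
)

```text
time_s: 2.93
tool_pos: [0.5586, -0.0095, 0.1286]
ee_rot: [-0.0, 0.515, 0.857, -0.0]
force: [0.3, -1.0, -0.3]
grip_width: 0.0308
finger_force: 0.0
```

>>> drive_tool(
  targets=[-1,0,0,0,0,-1,0,0,0,0,-1,0,0,0,0,-1,0,0,0,0,-1,0,0,0,0],
  grip_force=30,
)

```text
time_s: 3.35
tool_pos: [0.5585, -0.0095, 0.1286]
ee_rot: [-0.0, 0.515, 0.857, -0.0]
force: [-1.2, -0.0, 0.5]
grip_width: 0.0239
finger_force: 30.0
```

>>> drive_tool(
  targets=[-1,0,0,8,0,-1,0,0,25,0,-1,0,0,45,0,-1,0,0,65,0,-1,0,0,80,0,-1,0,0,90,0,-1,0,0,90,0,-1,0,0,90,0],
)

```text
time_s: 4.02
tool_pos: [0.5586, -0.0094, 0.2186]
ee_rot: [0.0, 0.515, 0.857, 0.0]
force: [-0.5, -0.1, -2.0]
grip_width: 0.0239
finger_force: 30.0
```

Run:
```python
from h import *
for n in("scene","top"):
    im,d=vision.get_image(n); np.savez(f"pics/{n}1.npz",im=im,d=d)
    if n=="scene": cv2.imwrite("pics/scene1c.png",cv2.resize(im[130:290,190:390],(800,640))[:600,:,::-1])
s=env.observe(); print(s["tool_pos"],s["ee_rot"],s["force"],s["wrist_torque"],s["grip_width"])
```

```text
[ 0.55813692 -0.00935124  0.2175638 ] [-7.82266185e-04  5.15343942e-01  8.56983021e-01 -3.33105709e-04] [-0.15372659  0.23722419 -2.47932387] [-0.00114255  0.03127452 -0.04397173] 0.023788270235964575
```

View pics/scene1c.png

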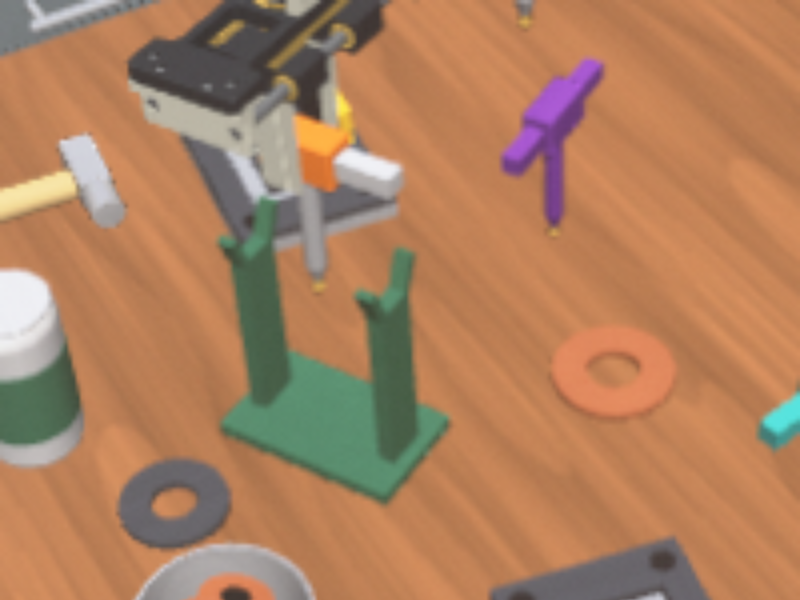

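The probe hangs clear of the rack, upright in the fingers, with the brass ball at crop (318,287), scene pixel (269.5,201.8). I'll measure the tip and stem in both views.

Run:
```python
from h import *
print("ball", np.round(onplane("scene",[(269.4,201.6)],.131)*1000,1))
z=np.load("pics/scene1.npz"); im,d=z["im"],z["d"]; W=world("scene",d)*1000
H,S,V=cv2.split(cv2.cvtColor(im,cv2.COLOR_RGB2HSV))
win=(np.hypot(W[...,0]-558,W[...,1]+9)<25)
m=win&(H>15)&(H<35)&(S>90)&(W[...,2]>120)&(W[...,2]<145)
v,u=np.nonzero(m); print("brass px",len(u),u.mean(),v.mean(),np.round(W[m].mean(0),1)); print(np.round(onplane("scene",[(u.mean(),v.mean())],.131)*1000,1))
for a,b in((150,165),(165,180),(180,195)):
    m=win&(S<70)&(W[...,2]>a)&(W[...,2]<b); print("stem",a,b,m.sum(),np.round(np.median(W[m],0),1))
    v,u=np.nonzero(m)
# rack posts top view: foot
z=np.load("pics/top1.npz"); im,d=z["im"],z["d"]; W=world("top",d)*1000
H,S,V=cv2.split(cv2.cvtColor(im,cv2.COLOR_RGB2HSV)); print("visible green top",((H>55)&(H<85)&(S>120)).sum())
for n in("scene","top"):
    z=np.load(f"pics/{n}1.npz"); im,d=z["im"],z["d"]; W=world(n,d)*1000
    H,S,V=cv2.split(cv2.cvtColor(im,cv2.COLOR_RGB2HSV))
    m=(H>50)&(H<90)&(S>90)&(np.hypot(W[...,0]-558,W[...,1]+9)<90)&(W[...,2]<25); v,u=np.nonzero(m)
    P=onplane(n,np.c_[u,v],.012)*1000; r=cv2.minAreaRect(P[:,:2].astype(np.float32)); print(n,"foot",np.round(r[0],1),np.round(r[1],1),round(r[2],1))
```

```text
ball [[557.8  -6.3 131. ]]
brass px 6 269.1666666666667 201.33333333333334 [559.1  -4.4 134.1]
[[557.8  -7.5 131. ]]
stem 150 165 23 [560.   -2.2 157.6]
stem 165 180 28 [560.9  -1.8 173.7]
stem 180 195 26 [561.9  -3.  187.8]
visible green top 2201
scene foot [556.9  -7.5] [ 75.  125.1] 28.3Traceback (most recent call last):
  File "<stdin>", line 18, in <module>
  File "h.py", line 9, in onplane
    o,D=rays(name,uv); return o+D*((z-o[2])/D[:,2])[:,None]
        ~~~~^^^^^^^^^
  File "h.py", line 5, in rays
    n=cv2.undistortPoints(np.array(uv,float).reshape(-1,1,2),K,d).reshape(-1,2)
      ~~~~~~~~~~~~~~~~~~~^^^^^^^^^^^^^^^^^^^^^^^^^^^^^^^^^^^^^^^^
cv2.error: OpenCV(4.12.0) /io/opencv/modules/calib3d/src/undistort.dispatch.cpp:347: error: (-215:Assertion failed) CV_IS_MAT(_src) && CV_IS_MAT(_dst) && (_src->rows == 1 || _src->cols == 1) && (_dst->rows == 1 || _dst->cols == 1) && _src->cols + _src->rows - 1 == _dst->rows + _dst->cols - 1 && (CV_MAT_TYPE(_src->type) == CV_32FC2 || CV_MAT_TYPE(_src->type) == CV_64FC2) && (CV_MAT_TYPE(_dst->type) == CV_32FC2 || CV_MAT_TYPE(_dst->type) == CV_64FC2) in function 'cvUndistortPointsInternal'
```

The tip sits under the TCP within about 2 mm, and the tip is about 91.6 mm below the TCP. I'll raise it clear of the prongs, go over to the groove start and hover.

>>> drive_tool(
  targets=[-1,0,0,30,0,-1,0,0,55,0,-1,-2,-10,60,0,-1,-7,-30,60,0,-1,-14,-60,60,0,-1,-21,-95,60,0,-1,-29,-130,60,0,-1,-37,-165,60,0,-1,-45,-200,50,0,-1,-53,-235,30,0,-1,-60,-265,0,0,-1,-66,-292,-30,0,-1,-70,-310,-55,0,-1,-72,-319,-75,0,-1,-72,-319,-88,0,-1,-72,-319,-92,0,-1,-72,-319,-92,0,-1,-72,-319,-92,0],
)

```text
time_s: 5.62
tool_pos: [0.4865, -0.3283, 0.1266]
ee_rot: [-0.0, 0.515, 0.857, 0.0]
force: [-0.5, 0.3, -1.1]
grip_width: 0.0239
finger_force: 30.0
```

Run:
```python
from h import *
im,d=vision.get_image("scene"); np.savez("pics/scene2.npz",im=im,d=d)
c=cv2.resize(im[115:190,215:315],(800,600),interpolation=cv2.INTER_CUBIC); cv2.imwrite("pics/scene2c.png",c[...,::-1])
s=env.observe(); t=s["tool_pos"]*1000; print(t,s["force"])
def px(P):
    p=vision.camera_params("scene");T=np.array(p["T"]);q=(np.array(P)/1000-T[:3,3])@T[:3,:3]
    q=q*[1,-1,-1]; return cv2.projectPoints(q.reshape(-1,1,3),np.zeros(3),np.zeros(3),np.array(p["K"]),np.array(p["dist_coeffs"]))[0].reshape(-1,2)
print("pred ball px",px([[t[0],t[1],t[2]-87.6]]),"start,bend,end px",px([[486.4,-328.6,12],[499,-229.4,12],[429.5,-220.6,12]]))
```

```text
[ 486.89849283 -328.43549331  127.21917125] [-0.13606246 -0.67073338 -1.0713896 ]
pred ball px [[243.22508577 155.31883824]] start,bend,end px [[244.39818441 162.35407607]
 [255.05818838 181.04350352]
 [277.09557442 174.39270157]]
```

View pics/scene2c.png

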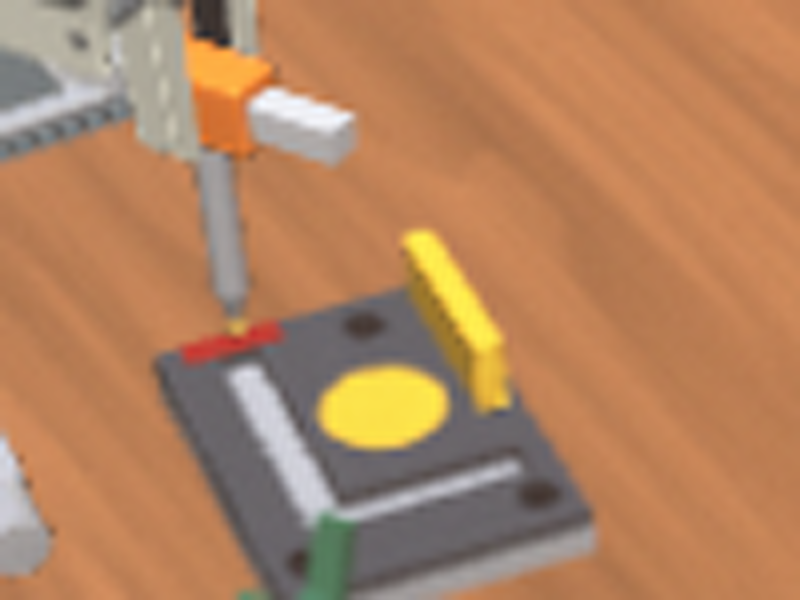

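The ball is hovering over the red end at crop (238,327), about scene (244.3,155.4), with the groove running away from it. I'll measure the groove centrelines numerically in both views, and the ball in the same frame.

Run:
```python
from h import *
C=np.array([464.2,-265.3]);a=np.radians(82.8);R=np.array([[np.cos(a),-np.sin(a)],[np.sin(a),np.cos(a)]])
for n,f in(("top","top0"),("scene","scene0"),("scene","scene2")):
    z=np.load(f"pics/{f}.npz");im,d=z["im"],z["d"];k=6
    g=cv2.resize(im,None,fx=k,fy=k,interpolation=cv2.INTER_CUBIC); H,S,V=cv2.split(cv2.cvtColor(g,cv2.COLOR_RGB2HSV))
    v,u=np.mgrid[0:V.shape[0],0:V.shape[1]]; uv=np.c_[(u.ravel()+.5)/k-.5,(v.ravel()+.5)/k-.5]
    lo,hi=((380,185),(460,245)) if n=="top" else ((225,140),(300,195))
    s=(uv[:,0]>lo[0])&(uv[:,0]<hi[0])&(uv[:,1]>lo[1])&(uv[:,1]<hi[1]); uv=uv[s]; Vv,Ss=V.ravel()[s],S.ravel()[s]
    B=(onplane(n,uv,.012)[:,:2]*1000-C)@R
    L=(Vv>140)&(Ss<60)
    res=[]
    for x0 in(-50,-30,-10,10):
        q=L&(abs(B[:,0]-x0)<6)&(abs(B[:,1]+30)<14); res.append(tuple(np.round(np.percentile(B[q,1],[3,97]),1)))
    r2=[]
    for y0 in(-10,5,20,35):
        q=L&(abs(B[:,1]-y0)<6)&(abs(B[:,0]-40)<14); r2.append(tuple(np.round(np.percentile(B[q,0],[3,97]),1)) if q.sum()>5 else None)
    print(f,"long y",[tuple(map(float,r)) for r in res],"short x",[r and tuple(map(float,r)) for r in r2])
    if f=="scene2":
        Hh=H.ravel()[s]; q=(Hh>18)&(Hh<34)&(Ss>110)&(abs(uv[:,0]-244.5)<4)&(abs(uv[:,1]-155.5)<3); m=uv[q].mean(0)
        P=onplane("scene",[m],.0396)[0]*1000; print("ball px",m,q.sum()/36,"world",P,"bracket",(P[:2]-C)@R)
        s_=(np.array([486.9,-328.4])-C)@R; print("TCP in bracket",s_)
```

```text
top0 long y [(-38.6, -23.5), (-39.2, -24.1), (-39.5, -24.0), (-39.3, -24.1)] short x [(30.8, 46.6), (31.0, 47.0), (31.4, 47.2), (31.2, 47.7)]
scene0 long y [(-33.5, -19.0), (-34.3, -19.8), (-34.1, -20.2), (-34.5, -20.2)] short x [(30.9, 39.6), (31.0, 39.8), (31.3, 40.2), (31.5, 40.1)]
scene2 long y [(-33.6, -19.0), (-34.3, -19.7), (-34.2, -20.1), (-34.6, -20.1)] short x [(30.9, 39.7), (31.0, 39.9), (31.3, 40.3), (31.4, 40.1)]
ball px [244.14102564 155.25961538] 1.4444444444444444 world [ 484.39858521 -327.15463941   39.6       ] bracket [-58.83534311 -27.79175531]
TCP in bracket [-59.75737325 -30.42953076]
```

>>> drive_tool(
  targets=[-1,0,0,-6,0,-1,0,0,-12,0,-1,0,0,-16,0,-1,0,0,-19,0,-1,0,0,-20,0,-1,0,0,-20.5,0,-1,0,0,-21,0,-1,0,0,-21,0,-1,0,0,-21,0,-1,0,0,-21,0],
)

```text
time_s: 6.5
tool_pos: [0.4867, -0.3285, 0.1058]
ee_rot: [0.0, 0.515, 0.857, -0.0]
force: [-0.8, 0.4, -2.1]
grip_width: 0.0237
finger_force: 30.0
```

>>> drive_tool(
  targets=[-1,0,0,-0.5,0,-1,0,0,-1,0,-1,0,0,-1,0],
)

```text
time_s: 6.75
tool_pos: [0.4866, -0.3284, 0.1046]
ee_rot: [-0.0, 0.515, 0.857, 0.0]
force: [-0.1, -0.3, -2.6]
grip_width: 0.0241
finger_force: 30.0
```

>>> drive_tool(
  targets=[-1,0,0,-0.5,0,-1,0,0,-0.5,0,-1,0,0,-0.5,0],
)

```text
time_s: 7.0
tool_pos: [0.4866, -0.3284, 0.1041]
ee_rot: [-0.0, 0.515, 0.857, -0.0]
force: [-0.3, 0.2, -1.7]
grip_width: 0.0237
finger_force: 30.0
```

>>> drive_tool(
  targets=[-1,0,0,-0.4,0,-1,0,0,-0.4,0,-1,0,0,-0.4,0],
)

```text
time_s: 7.25
tool_pos: [0.4867, -0.3284, 0.1037]
ee_rot: [-0.0, 0.515, 0.857, 0.0]
force: [0.7, -0.0, -1.6]
grip_width: 0.0235
finger_force: 30.0
```

>>> drive_tool(
  targets=[-1,0,0,-0.4,0,-1,0,0,-0.4,0,-1,0,0,-0.4,0],
)

```text
time_s: 7.5
tool_pos: [0.4867, -0.3285, 0.1034]
ee_rot: [0.0, 0.515, 0.857, 0.0]
force: [0.1, 0.2, -1.5]
grip_width: 0.0237
finger_force: 30.0
```

>>> drive_tool(
  targets=[-1,0,0,-0.4,0,-1,0,0,-0.4,0,-1,0,0,-0.4,0],
)

```text
time_s: 7.75
tool_pos: [0.4867, -0.3285, 0.1032]
ee_rot: [0.0, 0.515, 0.857, -0.0]
force: [-0.9, 0.1, 1.9]
grip_width: 0.0237
finger_force: 30.0
```

Floor contact felt at TCP z of about 0.1032, which matches the expected 0.1036. I'll ease off 0.3 mm and draw the long leg at about 25 mm/s (2.07 mm per row).

>>> drive_tool(
  targets=[-1,0.3,2.1,0.3,0,-1,0.6,4.1,0.3,0,-1,0.8,6.2,0.3,0,-1,1.1,8.2,0.3,0,-1,1.4,10.3,0.3,0,-1,1.7,12.3,0.3,0,-1,1.9,14.4,0.3,0,-1,2.2,16.5,0.3,0,-1,2.5,18.5,0.3,0,-1,2.8,20.6,0.3,0,-1,3.0,22.6,0.3,0,-1,3.3,24.7,0.3,0,-1,3.6,26.7,0.3,0,-1,3.9,28.8,0.3,0,-1,4.2,30.8,0.3,0,-1,4.4,32.9,0.3,0],
)

```text
time_s: 9.08
tool_pos: [0.4911, -0.2954, 0.1032]
ee_rot: [0.0, 0.515, 0.857, -0.0]
force: [-1.0, -2.5, 0.8]
grip_width: 0.0236
finger_force: 30.0
```

>>> drive_tool(
  targets=[-1,0.3,2.1,0.2,0,-1,0.6,4.1,0.2,0,-1,0.8,6.2,0.2,0,-1,1.1,8.2,0.2,0,-1,1.4,10.3,0.2,0,-1,1.7,12.3,0.2,0,-1,1.9,14.4,0.2,0,-1,2.2,16.5,0.2,0,-1,2.5,18.5,0.2,0,-1,2.8,20.6,0.2,0,-1,3.0,22.6,0.2,0,-1,3.3,24.7,0.2,0,-1,3.6,26.7,0.2,0,-1,3.9,28.8,0.2,0,-1,4.2,30.8,0.2,0,-1,4.4,32.9,0.2,0],
)

```text
time_s: 10.42
tool_pos: [0.4955, -0.2624, 0.1034]
ee_rot: [-0.0, 0.515, 0.857, 0.0]
force: [0.6, -1.2, -0.7]
grip_width: 0.0236
finger_force: 30.0
```

>>> drive_tool(
  targets=[-1,0.3,2.1,0,0,-1,0.6,4.1,0,0,-1,0.8,6.2,0,0,-1,1.1,8.2,0,0,-1,1.4,10.3,0,0,-1,1.7,12.3,0,0,-1,1.9,14.4,0,0,-1,2.2,16.5,0,0,-1,2.5,18.5,0,0,-1,2.8,20.6,0,0,-1,3.0,22.6,0,0,-1,3.3,24.7,0,0,-1,3.6,26.7,0,0,-1,3.9,28.8,0,0,-1,4.2,30.8,0,0,-1,4.4,32.9,0,0],
)

```text
time_s: 11.75
tool_pos: [0.4999, -0.2296, 0.1034]
ee_rot: [0.0, 0.515, 0.857, 0.0]
force: [-0.6, 0.1, -2.4]
grip_width: 0.0241
finger_force: 30.0
```

Bend reached with only light forces. Now the short leg.

>>> drive_tool(
  targets=[-1,-2.1,0.3,0,0,-1,-4.1,0.6,0,0,-1,-6.2,0.8,0,0,-1,-8.2,1.1,0,0,-1,-10.3,1.4,0,0,-1,-12.4,1.6,0,0,-1,-14.4,1.9,0,0,-1,-16.5,2.2,0,0,-1,-18.5,2.5,0,0,-1,-20.6,2.7,0,0,-1,-22.7,3.0,0,0,-1,-24.7,3.3,0,0,-1,-26.8,3.6,0,0,-1,-28.8,3.8,0,0,-1,-30.9,4.1,0,0,-1,-33.0,4.4,0,0,-1,-35.0,4.7,0,0],
)

```text
time_s: 13.17
tool_pos: [0.4646, -0.225, 0.1034]
ee_rot: [0.0, 0.515, 0.857, -0.0]
force: [-0.3, -0.1, -1.4]
grip_width: 0.0239
finger_force: 30.0
```

>>> drive_tool(
  targets=[-1,-2.1,0.3,0,0,-1,-4.1,0.6,0,0,-1,-6.2,0.8,0,0,-1,-8.2,1.1,0,0,-1,-10.3,1.4,0,0,-1,-12.4,1.6,0,0,-1,-14.4,1.9,0,0,-1,-16.5,2.2,0,0,-1,-18.5,2.5,0,0,-1,-20.6,2.7,0,0,-1,-22.7,3.0,0,0,-1,-24.7,3.3,0,0,-1,-26.8,3.6,0,0,-1,-28.8,3.8,0,0,-1,-30.9,4.1,0,0,-1,-33.0,4.4,0,0,-1,-35.0,4.7,0,0,-1,-36.0,4.8,0,0,-1,-36.0,4.8,0,0],
)

```text
time_s: 14.75
tool_pos: [0.4286, -0.2202, 0.1034]
ee_rot: [-0.0, 0.515, 0.857, -0.0]
force: [-0.7, -0.3, -1.4]
grip_width: 0.0241
finger_force: 30.0
```

Run:
```python
from h import *
im,d=vision.get_image("scene")
cv2.imwrite("pics/scene3c.png",cv2.resize(im[125:200,225:325],(800,600),interpolation=cv2.INTER_CUBIC)[...,::-1])
s=env.observe(); print(s["tool_pos"],s["force"],s["time_s"])
```

```text
[ 0.42866483 -0.22018833  0.10341527] [-0.99202596 -0.12867789 -2.25567856] 14.8
```

View pics/scene3c.png

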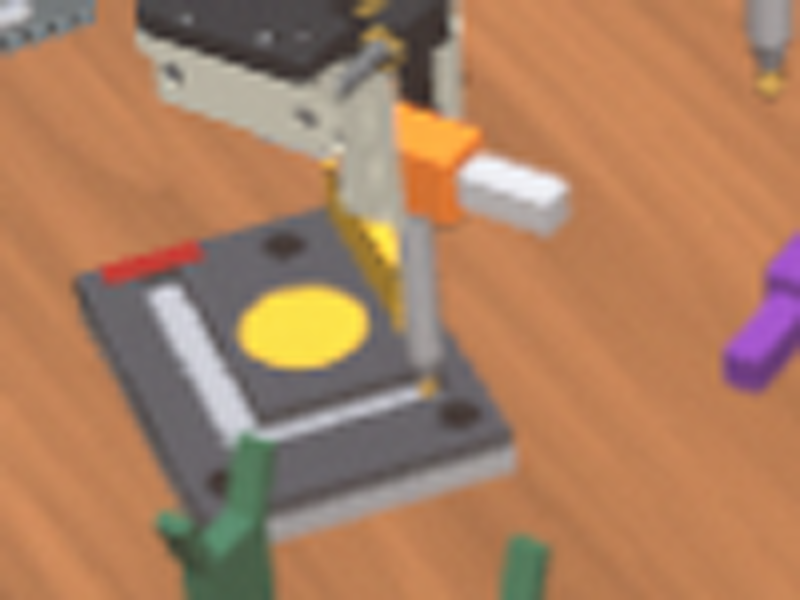

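The ball is in the groove at its far end, crop (428,385). Now I'll lift it straight up and carry it back above the rack.

>>> drive_tool(
  targets=[-1,0,0,10,0,-1,0,0,35,0,-1,0,0,70,0,-1,0,0,105,0,-1,0,0,140,0,-1,0,0,165,0,-1,0,0,175,0,-1,10,17,175,0,-1,26,42,175,0,-1,44,72,175,0,-1,62,102,175,0,-1,80,132,175,0,-1,97,158,175,0,-1,112,181,175,0,-1,122,198,175,0,-1,130,211,175,0,-1,130,211,175,0,-1,130,211,175,0,-1,130,211,175,0],
)

```text
time_s: 16.38
tool_pos: [0.5583, -0.01, 0.2781]
ee_rot: [-0.0, 0.516, 0.857, -0.0]
force: [-0.4, -0.5, -2.6]
grip_width: 0.024
finger_force: 30.0
```

>>> drive_tool(
  targets=[-1,0,0,-30,0,-1,0,0,-60,0,-1,0,0,-90,0,-1,0,0,-105,0,-1,0,0,-112,0,-1,0,0,-112,0,-1,0,0,-112,0],
)

```text
time_s: 16.97
tool_pos: [0.5591, -0.0099, 0.1673]
ee_rot: [0.0, 0.516, 0.857, 0.0]
force: [0.5, 0.9, -1.7]
grip_width: 0.0238
finger_force: 30.0
```

Run:
```python
from h import *
im,d=vision.get_image("scene")
cv2.imwrite("pics/scene4c.png",cv2.resize(im[160:260,220:345],(750,600),interpolation=cv2.INTER_CUBIC)[...,::-1])
s=env.observe(); print(s["tool_pos"],s["ee_rot"],s["force"],s["time_s"])
```

```text
[ 0.559442   -0.00972368  0.16781111] [9.11849882e-04 5.15568450e-01 8.56847823e-01 3.88273516e-04] [-0.30742642  0.70927631 -1.35134612] 17.0167
```

View pics/scene4c.png

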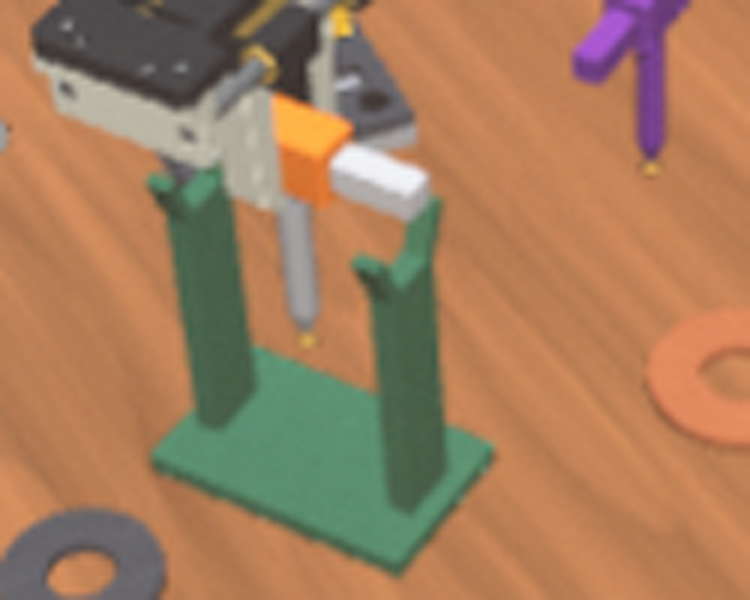

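The crossbar hangs squarely over both notches (near notch at crop (395,265), far at (190,190)). I'll lower it gently to the height it was grasped at.

>>> drive_tool(
  targets=[-1,0,0,-8,0,-1,0,0,-16,0,-1,0,0,-23,0,-1,0,0,-29,0,-1,0,0,-33,0,-1,0,0,-35.5,0,-1,0,0,-37,0,-1,0,0,-37.5,0,-1,0,0,-37.5,0,-1,0,0,-37.5,0,-1,0,0,-37.5,0],
)

```text
time_s: 17.93
tool_pos: [0.559, -0.0093, 0.1292]
ee_rot: [0.0, 0.515, 0.857, 0.0]
force: [-0.3, -0.4, -1.8]
grip_width: 0.024
finger_force: 30.0
```

>>> drive_tool(
  targets=[-1,0,0,-0.4,0,-1,0,0,-0.4,0,-1,0,0,-0.4,0],
)

```text
time_s: 18.18
tool_pos: [0.5589, -0.0092, 0.1286]
ee_rot: [0.0, 0.515, 0.857, 0.0]
force: [0.1, 0.7, -2.3]
grip_width: 0.024
finger_force: 30.0
```

>>> drive_tool(
  targets=[-1,0,0,-0.4,0,-1,0,0,-0.4,0,-1,0,0,-0.4,0],
)

```text
time_s: 18.43
tool_pos: [0.5589, -0.0092, 0.1286]
ee_rot: [0.0, 0.515, 0.857, 0.0]
force: [-3.8, -0.0, 5.5]
grip_width: 0.0239
finger_force: 30.0
```

Seated on the notches (about 7 N). Release and then rise.

>>> drive_tool(
  targets=[-0.4,0,0,0.3,0,-0.4,0,0,0.3,0,-0.2,0,0,0.3,0,0,0,0,0.3,0,0.3,0,0,0.3,0,0.3,0,0,0.3,0,0.3,0,0,0.3,0,0.3,0,0,0.3,0],
)

```text
time_s: 19.1
tool_pos: [0.5588, -0.0092, 0.1284]
ee_rot: [-0.0, 0.515, 0.857, -0.0]
force: [1.0, -0.2, 0.1]
grip_width: 0.059
finger_force: 0.0
```

>>> drive_tool(
  targets=[0.3,0,0,10,0,0.3,0,0,30,0,0.3,0,0,60,0,0.3,0,0,95,0,0.3,0,0,130,0,0.3,0,0,160,0,0.3,-30,0,170,0,0.3,-70,0,170,0,0.3,-110,0,170,0,0.3,-150,0,170,0,0.3,-180,0,170,0,0.3,-190,0,170,0,0.3,-190,0,170,0,0.3,-190,0,170,0,0.3,-190,0,170,0],
)

```text
time_s: 20.35
tool_pos: [0.37, -0.0093, 0.2988]
ee_rot: [0.0, 0.515, 0.857, 0.0]
force: [-0.6, -0.3, 0.6]
grip_width: 0.0604
finger_force: 0.0
```

Run:
```python
from h import *
im,d=vision.get_image("scene")
cv2.imwrite("pics/scene5.png",cv2.resize(im[100:300,150:400],(750,600),interpolation=cv2.INTER_CUBIC)[...,::-1])
W=world("scene",d)*1000;H,S,V=cv2.split(cv2.cvtColor(im,cv2.COLOR_RGB2HSV))
m=(np.hypot(W[...,0]-558,W[...,1]+9)<75)&(H>6)&(H<22)&(S>150)&(W[...,2]>157)&(W[...,2]<175);P=W[m]
r=cv2.minAreaRect(P[:,:2].astype(np.float32));print(np.round(r[0],1),np.round(r[1],1),r[2],np.median(P[:,2]))
s=env.observe(); print(s["tool_pos"],s["force"],s["dq"].round(3),s["time_s"])
```

```text
[559.   -5.1] [25.3 50.1] 27.71784782409668 161.66928056615882
[ 0.36993751 -0.00930929  0.29852822] [-0.3657337   0.40936897 -0.13591949] [ 0.     0.007  0.005 -0.     0.    -0.001] 20.4
```

View pics/scene5.png

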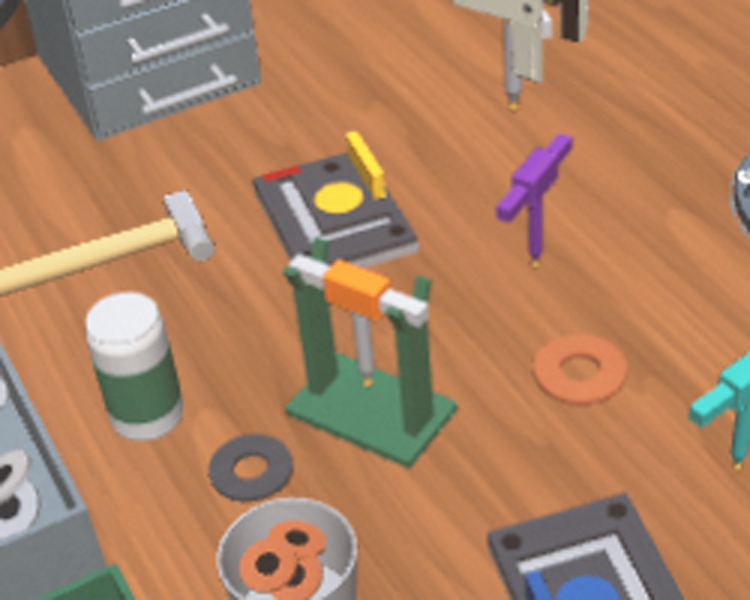

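The probe hangs level in both notches (crop (357,290), block top at 162 mm) and its pose matches the original. The bystanders in this view haven't moved and the gripper is clear.

```bash
python3 -c "
from station import env
print(env.hand_in())"
```

```text
the job is handed in; nothing more can be done
None
```

The job is handed in (about 20 s of the 64 s used): the small orange probe was drawn lightly along the yellow-ribbed bracket's whole groove from the red end, then hung back on its rack, with nothing else touched.

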